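Open the dial padlock and present it at the hasp

TASK

The slide box is about to be locked up: lay the lock bar across the station's two posts over the box, its slotted end down over the staple and its plain end in the saddle, and let go of it. Then turn the dial of the padlock in the cradle until it clicks into the notch where its pointer line points at the shackle, and pull the shackle out of the case to its stop. Lift the open lock out of the cradle and finish while still holding it in the gripper, roughly level with the dial up, the bow of its shackle just above the staple (a few centimetres, touching nothing); leave the timer, petri dishes and vial where they stand.

Things in the scene. Friction and masses are not known exactly. Their poses are not given: they have to be found in the camera images.
- station: Fixed aluminium lock station. Origin: centre of the underside of its 94 (x) x 136 (y) x 6 mm base plate; z up. Two posts (40 x 18 mm, tops 40 mm above the bench) stand at local y = -52 mm (with the saddle) and y = +52 mm (with the staple); a green slide box, 36 mm high in all, is fixed between them.
- staple_seat (a point): Centre of the top face of the staple post, 40 mm up, where the bar's slotted end rests. The staple is a steel loop of 5 mm wire, 23 mm wide along the station's y, 5 mm thick along its x, standing 31.5 mm above this point.
- staple_top (a point): Top of the staple loop, 71.5 mm above the bench, over staple_seat.
- saddle_seat (a point): Centre of the top face of the saddle post, 40 mm up, where the bar's plain end rests. Two cheeks along the station's y, 31 mm apart in x, rise 12 mm and then flare outward to about 18 mm.
- lock_bar: Loose steel bar, 24 (x) x 144 (y, from -67.5 to +76) x 8 mm (z), 0.15 kg, lying flat on the bench. Origin: underside, below its black handle block. A slot 12 mm (x) by 34 mm (y) goes through it, centred at y = +51 mm. At rest across the posts its y axis points along the station's y axis and its underside is 40 mm above the bench.
- bar_handle (a point): Point in the handle block that stands on the bar: 12 mm thick (x, grasp it this way), 40 mm long (y), from 8 to 34 mm above the bar's underside; this point is 24 mm above the underside.
- bar_slot (a point): Centre of the slot at the bar's underside; goes onto staple_seat.
- bar_end (a point): Point of the bar's underside near its plain end; goes onto saddle_seat.
- cradle: Fixed grey cradle, 82 x 82 mm, with a square pocket (67 mm) whose floor is 14 mm and whose walls are 28 mm above the bench; the wall at local +y has a gap for the shackle but its two corner lugs hold the case back when the shackle is pulled. Origin: centre of the underside, z up.
- padlock: Loose steel padlock (0.16 kg) lying on its back in the cradle, dial up. Origin: centre of the underside of the 64 x 64 x 26 mm case. The shackle leaves the case towards local +y. It lifts straight up out of the pocket; 1.5 mm play all round.
- lock_dial (a joint): Dial angle in rad, counterclockwise from above positive. 0 = the pointer line points at the shackle (local +y): the open notch. It clicks into a notch every 0.524 rad (under 0.1 N m); within about 0.15 rad of 0 the shackle is free, elsewhere it is blocked after about 3 mm. It starts between 0.6 and 1.4, so it must be turned clockwise.
- dial_grip (a point): On the dial's axis, 42 mm above the case's underside. The dial is a round knurled black knob 36 mm in diameter that stands from 27 to 53 mm above the case's underside; white pointer line on top.
- lock_shackle (a joint): How far the shackle is pulled out of the case, m: 0 closed, 0.020 fully open (stop). Slides along the lock's +y with about 2 N of friction; it stays where it is left.
- shackle_legs (a point): Point midway between the two straight legs of the shackle, 56 mm from the lock's axis when closed, moves with the shackle. The steel legs are 9 mm thick and 49 mm over the outsides (x); their straight part runs from the case (y = 32 mm) to y = 70 mm when closed; the cradle ends at y = 40.5 mm. They lie 13 mm above the case's underside, 27 mm above the bench in the cradle.
- shackle_bow (a point): Middle of the shackle's round end, on the wire's centre line, 90 mm from the lock's axis when closed; moves with the shackle.
- timer: Bystander: white bench timer 64 x 64 x 19 mm, origin at the centre of its underside.
- petri_dish_1: Bystander: petri dish, 59 mm in diameter, 15 mm high, origin at the centre of its underside.
- vial_0: Bystander: small brown vial with black cap, 23 mm in diameter, 57 mm high, origin at the centre of its underside.

How it is judged:
On the way, in this order (a step that is already met when the one before it is completed fails the run):
1. the bar lies across both posts, slot over the staple, plain end in the saddle, released (distance between bar_slot and staple_seat below 0.01 m and distance between bar_end and saddle_seat below 0.01 m and z of each of bar_slot, bar_end in the frame of station below 0.044 m and contact force between the fingers and lock_bar below 0.1 N), for 0.2 s.
2. the dial stands in the open notch, pointer at the shackle, the shackle still closed (value of joint lock_dial between -0.15 and 0.15 rad and value of joint lock_shackle below 0.006 m), for 0.2 s.
3. the shackle is pulled open (value of joint lock_shackle above 0.015 m), for 0.2 s.
At the end, for the whole second after the job is handed in: Bar still seated (each end within 10 mm of its seat, at most 4 mm up); shackle out 15 mm or more; lock held still by the gripper, within 0.45 rad of level, touching neither station, bar nor cradle, its bow within 35 mm horizontally of the staple and 10 to 110 mm above its top (distance between bar_slot and staple_seat below 0.01 m and distance between bar_end and saddle_seat below 0.01 m and z of each of bar_slot, bar_end in the frame of station below 0.044 m and value of joint lock_shackle above 0.015 m and horizontal distance between shackle_bow and staple_top below 0.035 m and z of shackle_bow in the frame of staple_top between 0.01 and 0.11 m and angle between padlock's own z axis and vertical below 0.45 rad and linear speed of padlock below 0.03 m/s and contact force between padlock and the fingers above 1 N and contact force between padlock and station below 0.1 N and contact force between padlock and cradle below 0.1 N and contact force between padlock and lock_bar below 0.1 N); the arm keeps its last pose, push and grip.
It fails at once if the timer, petri dish or vial is pushed more than 30 mm (distance of any of timer, petri_dish_1, vial_0 from where it was at the start of the episode above 0.03 m).
It also fails if it takes over 58 s, if anything falls off the work surface, if the arm or the gripper's body presses on something with over 40 N, if the wrist force passes 120 N, or if a joint passes its speed limit or range.

ROBOT

A 6-joint arm with a two-finger parallel gripper is mounted at the origin on a cart in front of the work surface, level with it; the furniture and walls round the work are solid. World frame = base frame: x ahead of the robot, y to its left, z up, the work surface at z = 0. Lengths are in m, angles in rad, forces in N, time in s.
With the tool pointing down it reaches from about 0.375 to 0.9 m from the base axis. Payload 3.1 kg.
Tool frame: the origin (TCP) lies on the centre line of the jaws, within the pads' length; the fingertips stand 14 mm ahead of it and the grasp point (between the pads) lies 5 mm behind it; y points along the fingers, z is the direction in which the jaws open and shut, and the axes are right-handed (so a half turn about y gives the same grasp; the last joint's range is limited). The gripper opens to 87 mm and grips with 3 to 60 N. Pads are 19 mm wide; open, the fingers measure 117 mm over their backs; the gripper's body (75 mm by 190 mm) begins 51 mm behind the grasp point.
Start: joints at [0.977, 0.527, 1.433, -0, 1.181, -0.178], TCP at [0.252, 0.572, 0.237] pointing down, gripper open.
Joint ranges: [-3.08, 3.08], [-0.75, 2.2], [0.22, 2.44], [-1.43, 4.57], [0, 2.65], [-2.85, 2.85]. Speed limits (rad/s): [2.79, 2.79, 3.14, 3.14, 3.14, 3.14].

INTERFACE

Orientations are given as a unit quaternion [x, y, z, w].
In Python, from rig import robot, vision gives the robot as it stands.
- The arm moves only by the shell command python3 -m crank 'ROWS' [FORCE]. ROWS is JSON, a list of rows, each a list of 7 numbers: the shift along the tool's x, y, z as a fraction of full scale, then the turn, a rotation vector about the tool's x, y, z as a fraction of full scale, then the gripper command: -1 is shut, 1 is fully open, values between are in proportion. In form: [[x, y, z, wx, wy, wz, grip], ...]. A call has 1 to 10 rows; each row is the pose to reach, as a shift and turn from the pose commanded when the call began, along the tool's axes at that moment, turning the shorter way round; what a row does not reach only later rows make up. Full scale, the value 1, is 50 cm for a shift and pi rad for a turn. A row lasts 1/8 s, in which the tool goes at most 62.5 mm and 10.7 degrees, less where a joint would pass 70% of its speed; a pose out of reach is approached as far as the arm can. A call with a number of a shift or a turn outside -1 to 1 is refused whole. A call with a gripper value outside its range is refused whole. The fingers move at their own pace and stop on an object; FORCE is the grip in N (left out, the last holds). Time passes only in rows, so rows that repeat a pose let the fingers close. It gives the time, the measured TCP pose, the force and the opening at its end, in the units of the state.
- robot.get_obs(): the state, without advancing time (a new reading comes with each control period).
- vision.camera(name): name is "scene" or "top" or "wrist"; returns the picture (480x640x3 uint8, blue, green, red); there is no depth.
- vision.camera_info(name): a dict with "vfov" (degrees; the focal length in pixels is half the picture's height over the tangent of half this angle, whatever the lens; pixels are square), "cx", "cy" (the principal point, pixels), "world_from_camera" (4x4, takes a point from camera to world coordinates); the wrist camera has in their place "tool_from_camera" (4x4, takes a point from camera to tool coordinates, whose origin is the TCP and whose axes are the tool frame's). Camera axes: x right, y up, looking along -z (the intrinsics and any distortion apply to the point x, -y, -z); pixel columns grow to the right and rows downward; lengths in m; the calibration is good to about 2 mm. A picture is of the moment at which its call begins: read the wrist's pose just before it. camera_info takes no time and is no camera call.
- robot.hand_in(): hands the job in, once; it reports no verdict.
The state is a dict: "time": time; "q": joint angles; "joint_velocities": joint speeds; "joint_torque": joint torques, N m; "position": TCP position; "tool_rot": TCP orientation; "ft_force": force on the tool from outside, world axes, zero at the start; "moment": the same for the moment, N m; "grip_width": finger opening in m.
Only numpy, scipy, OpenCV 4.12 (cv2) and the standard library are available. Lean on these libraries where they do the work, as an engineer would, in place of code of your own. Each camera call takes 0.05 s, during which the arm holds its last target.

## Working session

There is one attempt and no reset: what is moved stays moved. The work goes in short steps, Python scripts to look and compute and a shell command to move; the robot and the scene stay as the last step left them, time stands still between calls to the robot, and variables do not carry over. Pictures are saved under pics/ and viewed, and the job is handed in when it is done.

```bash
ls; mkdir -p pics; cat > look.py <<'E'
import sys,cv2,json
from rig import robot,vision
def snap(n,f):
    im=vision.camera(n); cv2.imwrite('pics/'+f,im); return im
E
python3 - <<'E'
from look import *
print(robot.get_obs())
for n in ['scene','top','wrist']:
    print(n,vision.camera_info(n)); snap(n,n+'0.png')
E
```

```text
pics
{'time': 0.0, 'q': array([ 9.76471971e-01,  5.28479502e-01,  1.43390023e+00, -2.78724429e-05,
        1.18139958e+00, -1.78524182e-01]), 'joint_velocities': array([-0.00038042, -0.00233258,  0.00056915, -0.00170827,  0.00034822,
       -0.00124721]), 'joint_torque': array([ 1.52838318e-03, -4.40033305e+01, -1.76593083e+01,  6.30994420e-02,
        5.81752346e-02, -1.82331401e-04]), 'position': array([0.25204368, 0.57115457, 0.23556408]), 'tool_rot': array([ 0.69260019, -0.14623001,  0.14566416, -0.69116113]), 'ft_force': array([-0.60850237, -0.52014192,  0.0149353 ]), 'moment': array([-0.02277492, -0.0099747 , -0.01200399]), 'grip_width': 0.08693337322135644}
scene {'vfov': 53.72200226997228, 'cx': 322.43779789496665, 'cy': 245.95793761079855, 'world_from_camera': array([[ 0.72489065,  0.41857621, -0.54710831,  0.0503333 ],
       [-0.68885135,  0.44526342, -0.57203523, -0.12902305],
       [ 0.00416699,  0.79153929,  0.61110408,  0.60431217],
       [ 0.        ,  0.        ,  0.        ,  1.        ]])}
top {'vfov': 45.04826715340583, 'cx': 325.38923017830047, 'cy': 246.68660929762476, 'world_from_camera': array([[-3.46184663e-04,  9.84425767e-01, -1.75800427e-01,
         3.28616110e-01],
       [-9.99989448e-01,  4.64506526e-04,  4.57025739e-03,
         3.38108278e-01],
       [ 4.58073958e-03,  1.75800155e-01,  9.84415219e-01,
         1.08052727e+00],
       [ 0.00000000e+00,  0.00000000e+00,  0.00000000e+00,
         1.00000000e+00]])}
wrist {'vfov': 59.17821866889642, 'cx': 322.08837200328696, 'cy': 235.6935296540067, 'tool_from_camera': array([[ 3.91569973e-04, -9.65031677e-01, -2.62133000e-01,
        -7.13732252e-02],
       [-6.70409491e-06,  2.62133017e-01, -9.65031751e-01,
        -1.48446839e-01],
       [ 9.99999923e-01,  3.79634822e-04,  9.61737546e-05,
         3.71687061e-04],
       [ 0.00000000e+00,  0.00000000e+00,  0.00000000e+00,
         1.00000000e+00]])}
```

View pics/scene0.png

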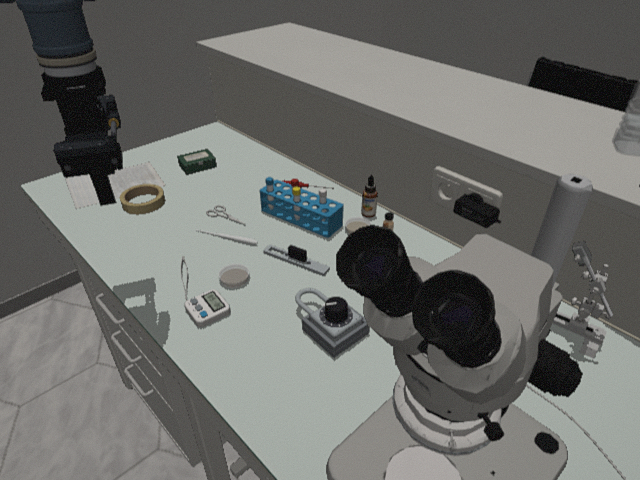

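View pics/top0.png

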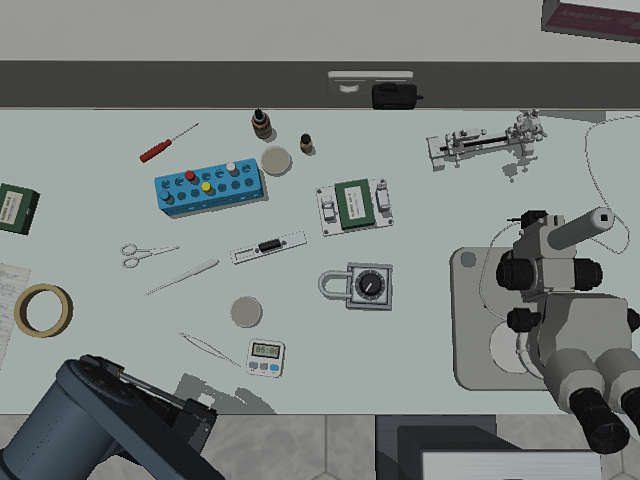

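View pics/wrist0.png

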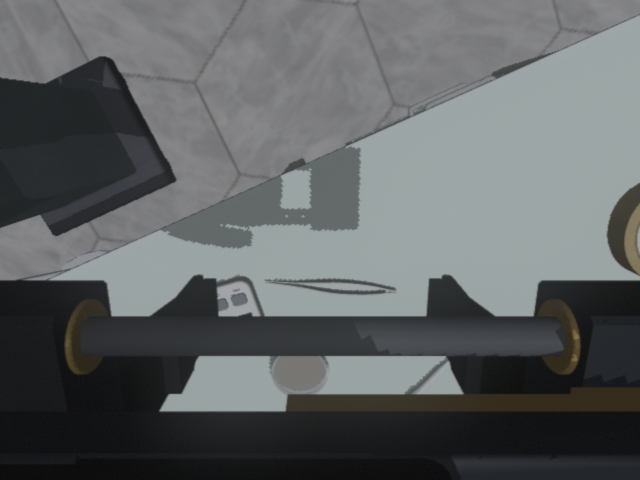

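```bash
cat >> look.py <<'E'
import numpy as np
from scipy.spatial.transform import Rotation as R
def ray(n,uv,obs=None):
    c=vision.camera_info(n); f=240/np.tan(np.radians(c['vfov']/2))
    if 'world_from_camera' in c: T=np.array(c['world_from_camera'])
    else:
        obs=obs or robot.get_obs(); W=np.eye(4); W[:3,:3]=R.from_quat(obs['tool_rot']).as_matrix(); W[:3,3]=obs['position']; T=W@np.array(c['tool_from_camera'])
    d=T[:3,:3]@np.array([(uv[0]-c['cx'])/f,-(uv[1]-c['cy'])/f,-1]); return T[:3,3],d
def plane(n,uv,z,obs=None):
    o,d=ray(n,uv,obs); return o+d*(z-o[2])/d[2]
def crop(im,f,x0,y0,x1,y1,s):
    c=cv2.resize(im[y0:y1,x0:x1],None,fx=s,fy=s,interpolation=cv2.INTER_CUBIC); cv2.imwrite('pics/'+f,c)
E
python3 - <<'E'
from look import *
im=cv2.imread('pics/top0.png')
crop(im,'c1.png',220,165,420,315,4)
E
```

```text
(no output)
```

View pics/c1.png

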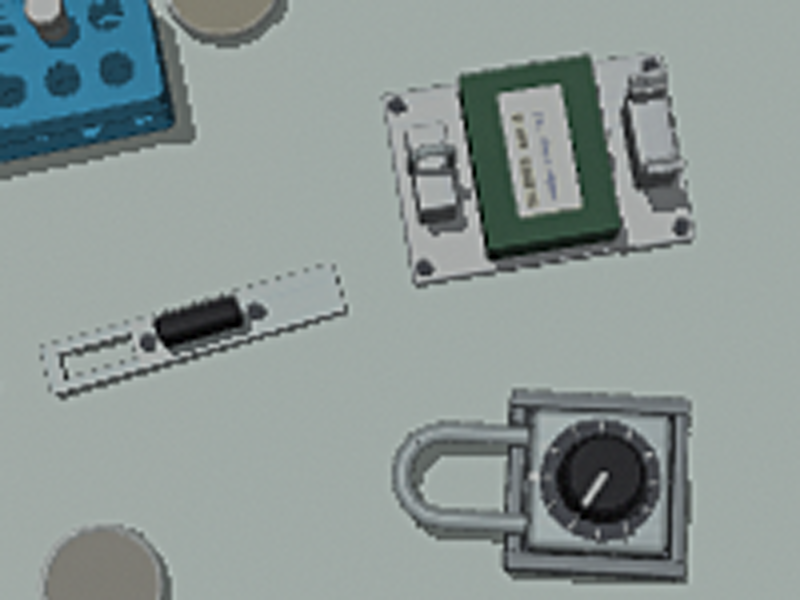

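```bash
python3 - <<'E'
from look import *
def P(x,y,z): return plane('top',(220+x/4,165+y/4),z)
def show(name,pts,z):
    W=[P(*p,z) for p in pts]; print(name,np.round(W,4).tolist(),'mean',np.round(np.mean(W,0),4)); return np.array(W)
s=show('base',[(385,95),(655,55),(693,242),(415,285)],.006)
d=(s[0]+s[3]-s[1]-s[2]); print('station yaxis ang',np.degrees(np.arctan2(d[1],d[0])))
b=show('bar',[(42,346),(334,265),(348,310),(58,396)],.006)
d=(b[0]+b[3]-b[1]-b[2]); print('bar yaxis ang',np.degrees(np.arctan2(d[1],d[0])), np.linalg.norm(d)/2)
show('slot',[(60,355),(130,336),(133,357),(66,380)],.008)
show('cradle',[(510,392),(690,400),(686,580),(504,570)],.028)
c=show('case',[(530,408),(668,415),(663,553),(526,545)],.040)
d=(c[0]+c[3]-c[1]-c[2]); print('lock yaxis ang',np.degrees(np.arctan2(d[1],d[0])))
k=show('dial',[(602,475)],.067)
show('ptr',[(604,474),(585,505)],.067)
show('staple',[(434,152),(434,165)],.06); show('bow',[(400,474)],.027)
E
```

```text
base [[0.6335, 0.3506, 0.006], [0.6536, 0.2206, 0.006], [0.5615, 0.2042, 0.006], [0.5406, 0.3362, 0.006]] mean [0.5973 0.2779 0.006 ]
station yaxis ang 98.87993661460078
bar [[0.5112, 0.5117, 0.006], [0.5502, 0.3746, 0.006], [0.5285, 0.3678, 0.006], [0.4875, 0.5035, 0.006]] mean [0.5194 0.4394 0.006 ]
bar yaxis ang 106.352968819849 0.14214790654696668
slot [[0.5066, 0.5028, 0.008], [0.5157, 0.4702, 0.008], [0.5057, 0.4686, 0.008], [0.4947, 0.4997, 0.008]] mean [0.5057 0.4853 0.008 ]
cradle [[0.4861, 0.2926, 0.028], [0.4824, 0.2099, 0.028], [0.4, 0.2134, 0.028], [0.4046, 0.2959, 0.028]] mean [0.4433 0.2529 0.028 ]
case [[0.477, 0.2841, 0.04], [0.4738, 0.2215, 0.04], [0.4113, 0.2249, 0.04], [0.4149, 0.2864, 0.04]] mean [0.4442 0.2542 0.04  ]
lock yaxis ang 86.87584964660286
dial [[0.4434, 0.254, 0.067]] mean [0.4434 0.254  0.067 ]
ptr [[0.4438, 0.2532, 0.067], [0.4302, 0.2617, 0.067]] mean [0.437  0.2574 0.067 ]
staple [[0.5915, 0.3277, 0.06], [0.5854, 0.3277, 0.06]] mean [0.5884 0.3277 0.06  ]
bow [[0.4484, 0.3431, 0.027]] mean [0.4484 0.3431 0.027 ]
```

```bash
python3 - <<'E'
from look import *
im=cv2.imread('pics/top0.png'); crop(im,'c2.png',140,100,340,250,4)
im=cv2.imread('pics/scene0.png'); crop(im,'c3.png',230,160,430,310,4)
print(R.from_quat(robot.get_obs()['tool_rot']).as_matrix().round(3))
E
```

```text
[[ 0.915 -0.001  0.404]
 [-0.404 -0.001  0.915]
 [-0.    -1.    -0.002]]
```

View pics/c2.png

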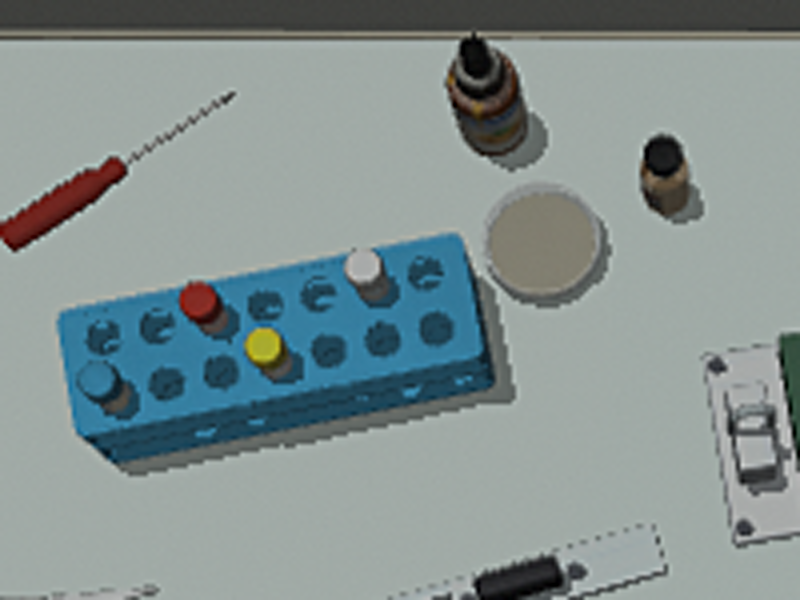

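View pics/c3.png

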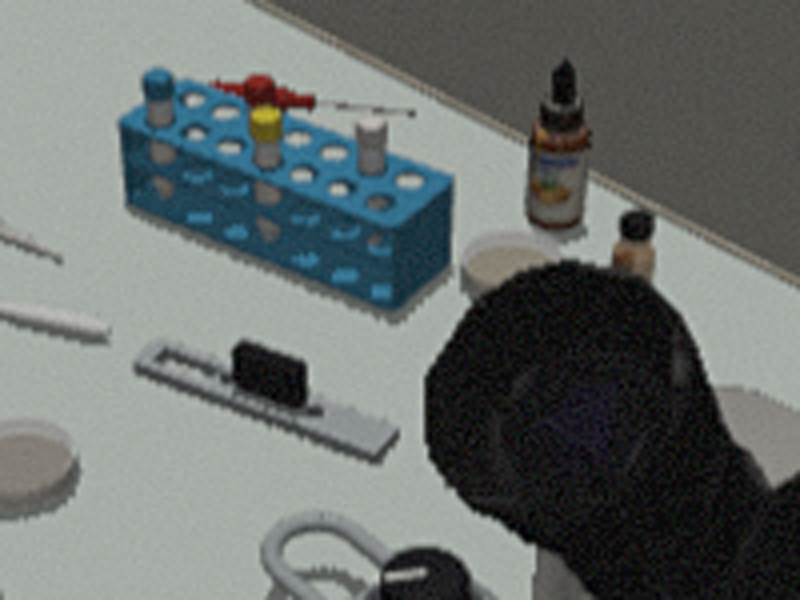

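```bash
cat >> look.py <<'E'
def tri(*vs):
    A=[];b=[]
    for n,uv in vs:
        o,d=ray(n,uv); d/=np.linalg.norm(d); M=np.eye(3)-np.outer(d,d); A.append(M); b.append(M@o)
    return np.linalg.lstsq(np.vstack(A),np.hstack(b),rcond=None)[0]
E
python3 - <<'E'
from look import *
t=lambda x,y:('top',(140+x/4,100+y/4)); s=lambda x,y:('scene',(230+x/4,160+y/4))
print('rack FR',tri(t(485,362),s(397,228)),'BR',tri(t(462,237),s(452,180)))
print('white',tri(t(363,262),s(371,120)),'yellow',tri(t(265,345),s(266,115)),'blue',tri(t(99,380),s(158,75)))
print('FRbase',plane('top',t(492,388)[1],0))
print('handle top ends',[tri(t(478,585),s(236,348)).round(4),tri(t(560,565),s(305,372)).round(4)])
print('staple top',tri(t(755,410),s(0,0))) if 0 else 0
print('vial',plane('top',t(670,195)[1],0.0),'dish', plane('top',t(545,243)[1],0.01))
print('microscope eyepieces', plane('top',(535,275),.2), plane('top',(450,250),.02),plane('top',(455,385),.02))
E
```

```text
rack FR [0.6188407  0.44930855 0.05334317] BR [0.67719846 0.46300575 0.05113854]
white [0.6558044  0.50389436 0.07939977] yellow [0.61750573 0.54622344 0.07958667] blue [0.60148161 0.61931364 0.07990748]
FRbase [0.61869414 0.45317147 0.        ]
handle top ends [array([0.5175, 0.4553, 0.026 ]), array([0.5275, 0.4168, 0.0274])]
vial [7.16105845e-01 3.68006654e-01 2.22044605e-16] dish [0.68818838 0.4278953  0.01      ]
microscope eyepieces [0.44187365 0.01232806 0.2       ] [0.51185287 0.10122042 0.02      ] [0.2670233  0.10163758 0.02      ]
```

```bash
cat >> look.py <<'E'
def goto(p,yaw_deg,pose=None):
    """rows (fraction units) from pose to TCP p, tool y down, tool z at yaw; """
    o=robot.get_obs() if pose is None else pose
    M=R.from_quat(o['tool_rot']).as_matrix(); d=M.T@(np.array(p)-o['position'])
    a=np.radians(yaw_deg); z=np.array([np.cos(a),np.sin(a),0]); y=np.array([0,0,-1.]); x=np.cross(y,z)
    T=np.column_stack([x,y,z]); w=R.from_matrix(M.T@T).as_rotvec()
    print('pos',o['position'].round(4),'yaw',np.degrees(np.arctan2(M[1,2],M[0,2])).round(2),'shift',(d/.5).round(4),'turn',(w/np.pi).round(4),'rows>=',max(np.linalg.norm(d)/.0625,np.degrees(np.linalg.norm(w))/10.7).round(1))
E
python3 - <<'E'
from look import *
goto([0.521,0.436,0.19],16.35)
E
```

```text
pos [0.2521 0.5713 0.2358] yaw 66.18 shift [ 0.6013  0.0915 -0.0303] turn [5.000e-04 2.768e-01 1.000e-04] rows>= 4.9
```

```bash
python3 -m crank '[[0.12,0.02,-0.006,0,0.055,0,1],[0.24,0.036,-0.012,0,0.11,0,1],[0.36,0.054,-0.018,0,0.166,0,1],[0.48,0.072,-0.024,0,0.221,0,1],[0.6,0.09,-0.03,0,0.277,0,1],[0.6,0.09,-0.03,0,0.277,0,1],[0.6,0.09,-0.03,0,0.277,0,1],[0.6,0.09,-0.03,0,0.277,0,1]]' 25
python3 - <<'E'
from look import *
print(robot.get_obs()['joint_velocities'].round(3))
goto([0.521,0.436,0.19],16.35)
snap('wrist','w1.png')
E
```

```text
time: 1.15
position: [0.5193, 0.4377, 0.1916]
tool_rot: [0.567, -0.424, 0.423, -0.566]
ft_force: [0.9, 0.9, 0.5]
grip_width: 0.0868
[ 0.008 -0.005 -0.002 -0.004 -0.002  0.   ]
pos [0.5193 0.4377 0.1916] yaw 16.44 shift [0.0042 0.0033 0.0024] turn [ 0.0002  0.0005 -0.    ] rows>= 0.0
```

View pics/w1.png

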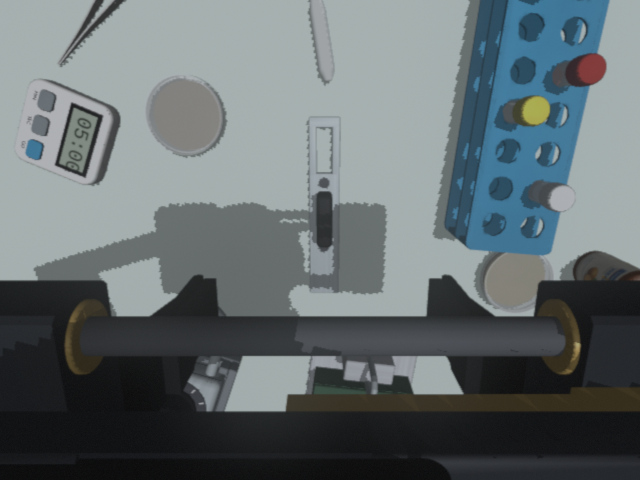

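```bash
python3 - <<'E'
from look import *
o=robot.get_obs(); im=cv2.imread('pics/w1.png'); crop(im,'w1c.png',270,100,380,300,3)
for n,p,z in [('slot',(324.5,149),.008),('end+',(324.5,117),.008),('end-',(324.5,292),.008),('handletop',(324,218),.034)]:
    print(n,plane('wrist',p,z,o).round(4))
E
```

```text
slot [0.507  0.4872 0.008 ]
end+ [0.5002 0.51   0.008 ]
end- [0.5407 0.3735 0.008 ]
handletop [0.5203 0.4404 0.034 ]
```

View pics/w1c.png

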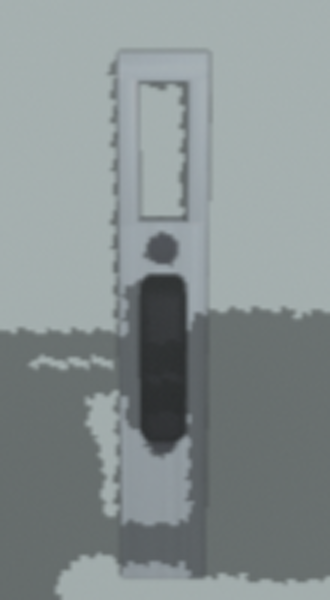

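```bash
python3 - <<'E'
from look import *
goto([0.5214,0.437,0.025],16.45)
E
```

```text
pos [0.5193 0.4378 0.1918] yaw 16.45 shift [0.0029 0.3336 0.0037] turn [ 0.0001  0.     -0.    ] rows>= 2.7
```

```bash
python3 -m crank '[[0.003,0.1,0.004,0,0,0,1],[0.003,0.18,0.004,0,0,0,1],[0.003,0.25,0.004,0,0,0,1],[0.003,0.3,0.004,0,0,0,1],[0.003,0.325,0.004,0,0,0,1],[0.003,0.333,0.004,0,0,0,1],[0.003,0.333,0.004,0,0,0,1],[0.003,0.333,0.004,0,0,0,1]]' 25
python3 - <<'E'
from look import *
goto([0.5214,0.437,0.025],16.45)
E
```

```text
time: 2.2
position: [0.5239, 0.4365, 0.0264]
tool_rot: [-0.565, 0.424, -0.424, 0.567]
ft_force: [0.1, 0.0, -0.0]
grip_width: 0.0869
pos [0.5239 0.4365 0.0264] yaw 16.33 shift [-0.0023  0.0028 -0.0044] turn [-0.0007 -0.0007 -0.0002] rows>= 0.0
```

```bash
python3 -m crank '[[-0.002,0.002,-0.004,0,0,0,1],[-0.002,0.002,-0.004,0,0,0,-1],[-0.002,0.002,-0.004,0,0,0,-1],[-0.002,0.002,-0.004,0,0,0,-1],[-0.002,0.002,-0.004,0,0,0,-1],[-0.002,0.002,-0.004,0,0,0,-1],[-0.002,0.002,-0.004,0,0,0,-1]]' 25
```

```text
time: 3.08
position: [0.521, 0.4364, 0.024]
tool_rot: [0.566, -0.424, 0.424, -0.566]
ft_force: [-0.1, 0.9, 0.7]
grip_width: 0.0351
```

```bash
python3 -m crank '[[0,0,0,0,0,0,-1],[0,0,0,0,0,0,-1],[0,0,0,0,0,0,-1],[0,0,0,0,0,0,-1],[0,0,0,0,0,0,-1]]' 25
```

```text
time: 3.7
position: [0.521, 0.4364, 0.024]
tool_rot: [-0.566, 0.424, -0.424, 0.566]
ft_force: [0.4, -0.2, -1.6]
grip_width: 0.012
```

```bash
python3 -m crank '[[0,-0.05,0,0,0,0,-1],[0,-0.12,0,0,0,0,-1],[0,-0.2,0,0,0,0,-1],[0,-0.24,0,0,0,0,-1],[0,-0.24,0,0,0,0,-1],[0,-0.24,0,0,0,0,-1]]' 25
python3 - <<'E'
from look import *
goto([0.5972,0.2789,0.145],8.9)
snap('wrist','w2.png')
E
```

```text
time: 4.45
position: [0.5198, 0.4357, 0.1423]
tool_rot: [0.567, -0.424, 0.424, -0.565]
ft_force: [-0.4, -0.1, -1.5]
grip_width: 0.0122
pos [0.5198 0.4357 0.1423] yaw 16.32 shift [ 0.3444 -0.0054  0.0605] turn [0.0011 0.0412 0.0003] rows>= 2.8
```

View pics/w2.png

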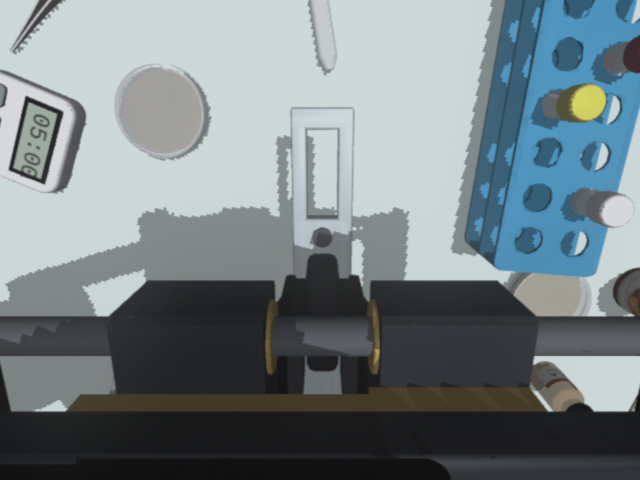

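```bash
python3 -m crank '[[0.08,0,0.014,0,0.01,0,-1],[0.16,0,0.028,0,0.02,0,-1],[0.24,0,0.042,0,0.03,0,-1],[0.31,0,0.055,0,0.041,0,-1],[0.345,-0.005,0.06,0,0.041,0,-1],[0.345,-0.005,0.06,0,0.041,0,-1],[0.345,-0.005,0.06,0,0.041,0,-1]]' 25
python3 - <<'E'
from look import *
c=plane  # slot in tool frame from previous view
class D(dict):pass
o2={'position':np.array([.5198,.4357,.1423]),'tool_rot':np.array([0.567,-0.424,0.424,-0.565])/np.linalg.norm([0.567,-0.424,0.424,-0.565])}
M=R.from_quat(o2['tool_rot']).as_matrix()
for p in [(322.5,172),(306,128),(339,128),(306,216),(339,216),(322.5,107.5)]: print(p,(M.T@(plane('wrist',p,.126,o2)-o2['position'])).round(4))
goto([0.5972,0.2789,0.145],8.9)
snap('wrist','w3.png')
E
```

```text
time: 5.38
position: [0.5973, 0.2803, 0.1461]
tool_rot: [0.538, -0.46, 0.459, -0.538]
ft_force: [-0.5, 0.6, -1.7]
grip_width: 0.0117
(322.5, 172) [-0.0527  0.0162  0.0005]
(306, 128) [-0.0692  0.0162 -0.0057]
(339, 128) [-0.0692  0.0162  0.0068]
(306, 216) [-0.0352  0.0163 -0.0061]
(339, 216) [-0.0352  0.0162  0.0071]
(322.5, 107.5) [-0.0766  0.0162  0.0005]
pos [0.5973 0.2803 0.1461] yaw 9.0 shift [ 0.0028  0.0022 -0.0006] turn [ 0.0004  0.0006 -0.0002] rows>= 0.0
```

View pics/w3.png

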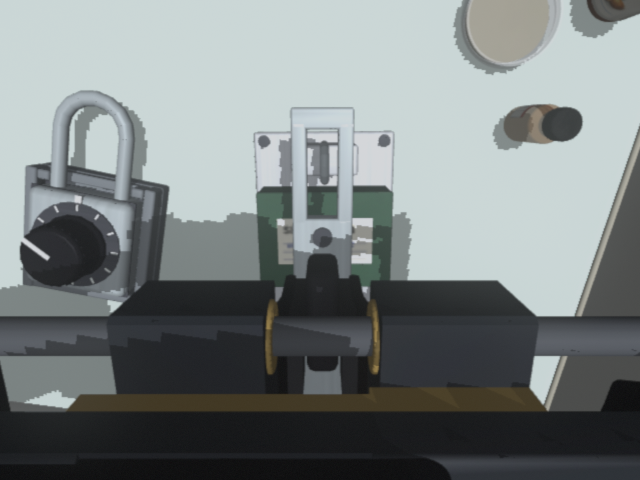

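```bash
python3 - <<'E'
from look import *
o=robot.get_obs(); M=R.from_quat(o['tool_rot']).as_matrix()
im=cv2.imread('pics/w3.png'); crop(im,'w3c.png',240,95,410,225,4)
a=plane('wrist',(254,131),.006,o); b=plane('wrist',(393,131),.006,o); 
d=(a-b); d/=np.linalg.norm(d); yd=np.array([-d[1],d[0],0])  # a->left(+?)
print(a.round(4),b.round(4),np.linalg.norm(a-b), 'mid',((a+b)/2).round(4), np.degrees(np.arctan2((b-a)[1],(b-a)[0])))
print('toolframe mid', M.T@((a+b)/2-o['position']))
print('slot world',(o['position']+M@np.array([-.0522,.0162,.0005])).round(4))
E
```

```text
[0.5426 0.3381 0.006 ] [0.6336 0.3525 0.006 ] 0.09219317320864936 mid [0.5881 0.3453 0.006 ] 9.01034193571859
toolframe mid [-0.06530004  0.14028953  0.00128929]
slot world [0.5895 0.3322 0.1301]
```

View pics/w3c.png

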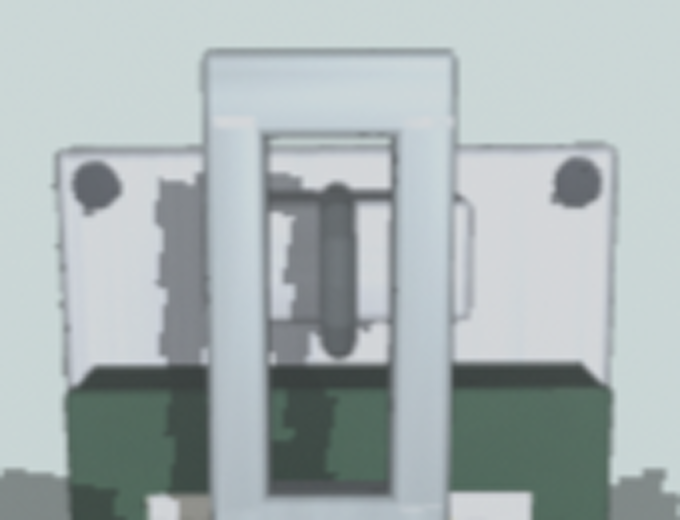

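```bash
python3 -m crank '[[0.006,0.02,0.0016,0,0,0,-1],[0.006,0.05,0.0016,0,0,0,-1],[0.006,0.08,0.0016,0,0,0,-1],[0.006,0.1,0.0016,0,0,0,-1],[0.006,0.12,0.0016,0,0,0,-1],[0.006,0.14,0.0016,0,0,0,-1],[0.006,0.152,0.0016,0,0,0,-1],[0.006,0.156,0.0016,0,0,0,-1],[0.006,0.156,0.0016,0,0,0,-1]]' 25
python3 - <<'E'
from look import *
goto([0.5972,0.2773,0.064],8.9)
snap('wrist','w4.png')
snap('top','t4.png')
crop(cv2.imread('pics/t4.png'),'t4c.png',290,140,420,260,5)
E
```

```text
time: 6.55
position: [0.5996, 0.2764, 0.0687]
tool_rot: [-0.537, 0.459, -0.46, 0.538]
ft_force: [0.5, 0.5, -1.7]
grip_width: 0.0118
pos [0.5996 0.2764 0.0687] yaw 8.93 shift [-0.0025  0.0093 -0.0044] turn [-0.0001  0.0002 -0.    ] rows>= 0.1
```

View pics/w4.png

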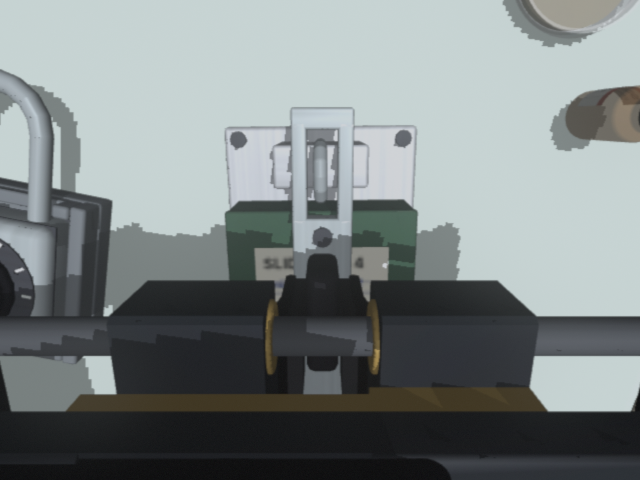

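View pics/t4c.png

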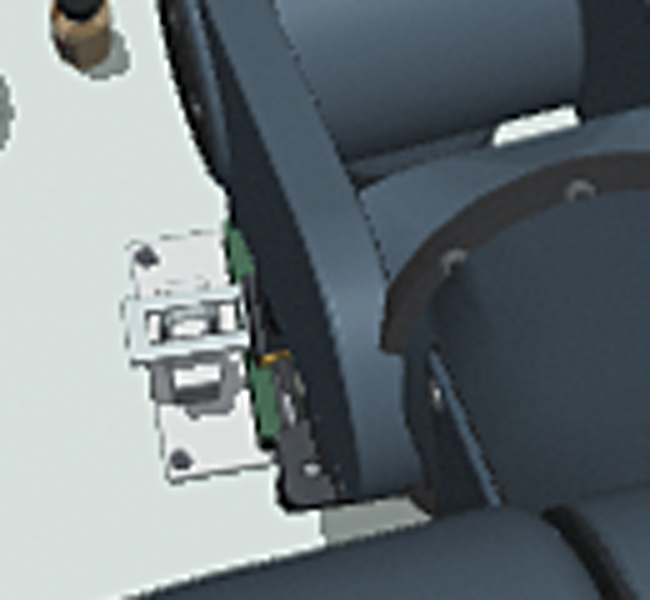

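```bash
python3 -m crank '[[0,0.005,-0.002,0,0,0,-1],[0,0.009,-0.002,0,0,0,-1],[0,0.009,-0.002,0,0,0,-1],[0,0.009,-0.002,0,0,0,-1]]' 25
```

```text
time: 7.15
position: [0.5984, 0.2763, 0.064]
tool_rot: [-0.537, 0.46, -0.46, 0.537]
ft_force: [-0.2, -0.2, -1.0]
grip_width: 0.0121
```

```bash
python3 -m crank '[[0,0,0,0,0,0,0.2],[0,0,0,0,0,0,0.2],[0,0,0,0,0,0,0.2],[0,0,0,0,0,0,0.2],[0,0,0,0,0,0,0.2]]' 25
python3 -m crank '[[0,-0.05,0,0,0,0,1],[0,-0.12,0,0,0,0,1],[0,-0.2,0,0,0,0,1],[0,-0.24,0,0,0,0,1],[0,-0.24,0,0,0,0,1]]' 25
python3 - <<'E'
from look import *
goto([0.4434,0.254,0.15],20)
snap('wrist','w5.png')
E
```

```text
time: 7.78
position: [0.5985, 0.2762, 0.0641]
tool_rot: [-0.537, 0.46, -0.46, 0.537]
ft_force: [0.9, -0.3, -0.3]
grip_width: 0.0497
time: 8.4
position: [0.5996, 0.2766, 0.1861]
tool_rot: [-0.536, 0.459, -0.46, 0.539]
ft_force: [0.4, 0.2, 0.2]
grip_width: 0.0855
pos [0.5996 0.2766 0.1861] yaw 8.94 shift [-0.0038  0.0708 -0.316 ] turn [-0.0015 -0.0615 -0.    ] rows>= 2.6
```

View pics/w5.png

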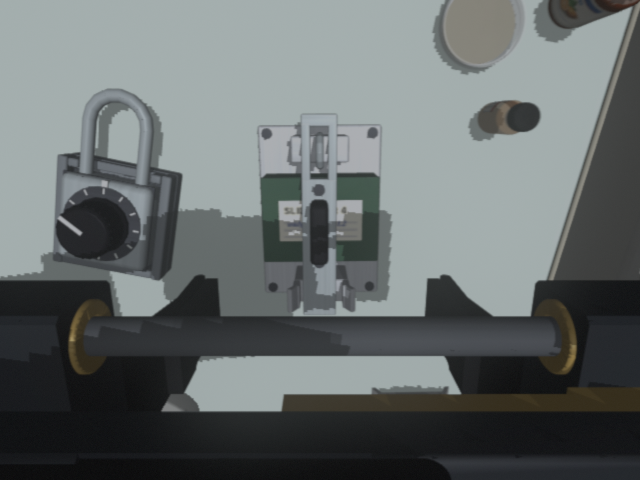

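```bash
python3 - <<'E'
from look import *
o=robot.get_obs(); im=cv2.imread('pics/w5.png'); crop(im,'w5c.png',40,80,200,290,3)
E
```

```text
(no output)
```

View pics/w5c.png

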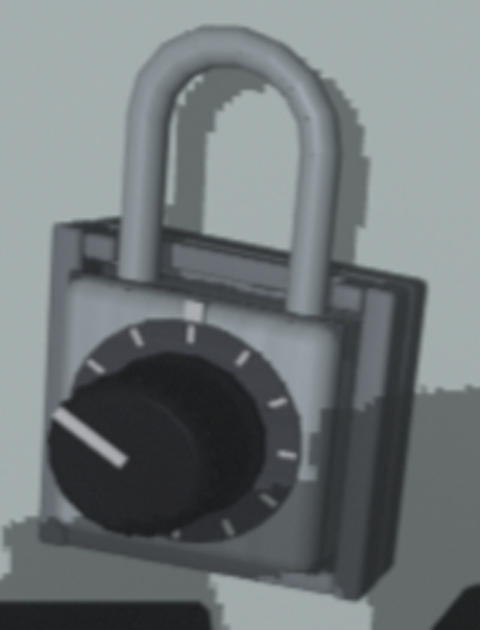

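```bash
python3 - <<'E'
from look import *
o=robot.get_obs()
P=lambda x,y,z:plane('wrist',(40+x/3,80+y/3),z,o)
rc=P(185,431,.041);print('ring',rc.round(4),'knobcenter',P(127,462,.067).round(4))
m0=P(191,334,.041); mm=P(178,535,.041); print('mark0',m0.round(4)); d=m0-rc; print('ang lock y',np.degrees(np.arctan2(d[1],d[0])))
a=P(138,300,.027+.0045);b=P(308,310,.0315)
p0,p1=P(127,462,.067),P(58,412,.067); d2=p1-p0; print('ptr',np.degrees(np.arctan2(d2[1],d2[0])), np.linalg.norm(d2))
l=[P(*q,.027) for q in [(142,240),(316,240)]]; print('legs',np.round(l,4)); 
print('bow',P(235,50,.0315).round(4))
goto(np.r_[(rc[:2]),.12],20)
E
```

```text
ring [0.4443 0.2535 0.041 ] knobcenter [0.4448 0.2529 0.067 ]
mark0 [0.4452 0.277  0.041 ]
ang lock y 87.78500105993581
ptr 148.71784298803422 0.017215967700364487
legs [[0.4264 0.2946 0.027 ]
 [0.4673 0.301  0.027 ]]
bow [0.449  0.3415 0.0315]
pos [0.5986 0.2763 0.1844] yaw 8.94 shift [-0.0029  0.1285 -0.312 ] turn [-0.0004 -0.0615  0.    ] rows>= 2.7
```

```bash
python3 -m crank '[[0,0.02,-0.1,0,-0.03,0,1],[0,0.05,-0.2,0,-0.06,0,1],[-0.002,0.09,-0.28,0,-0.1,0,1],[-0.003,0.128,-0.311,0,-0.1,0,1],[-0.003,0.128,-0.312,0,-0.1,0,1],[-0.003,0.128,-0.312,0,-0.1,0,1]]' 30
python3 - <<'E'
from look import *
goto([.4441,.2535,.058],27)
E
```

```text
time: 9.2
position: [0.4453, 0.2537, 0.1199]
tool_rot: [-0.602, 0.37, -0.37, 0.603]
ft_force: [0.7, 1.0, 1.1]
grip_width: 0.0873
pos [0.4453 0.2537 0.1199] yaw 26.93 shift [-0.0007  0.1239 -0.0025] turn [-0.0003 -0.0004  0.0001] rows>= 1.0
```

```bash
python3 -m crank '[[0,0.05,-0.003,0,0,0,1],[0,0.09,-0.003,0,0,0,0.3],[0,0.115,-0.003,0,0,0,0.3],[0,0.123,-0.003,0,0,0,0.3],[0,0.123,-0.003,0,0,0,0.3]]' 30
python3 - <<'E'
from look import *
goto([.4441,.2535,.058],27)
E
```

```text
time: 9.82
position: [0.4434, 0.2529, 0.0587]
tool_rot: [-0.603, 0.37, -0.37, 0.603]
ft_force: [-0.5, -0.6, 1.0]
grip_width: 0.0588
pos [0.4434 0.2529 0.0587] yaw 26.93 shift [-0.0003  0.0014  0.0018] turn [-0.0002 -0.0004  0.    ] rows>= 0.0
```

Close on the dial.

```bash
python3 -m crank '[[0,0.001,0.002,0,0,0,-1],[0,0.001,0.002,0,0,0,-1],[0,0.001,0.002,0,0,0,-1],[0,0.001,0.002,0,0,0,-1],[0,0.001,0.002,0,0,0,-1]]' 30
```

```text
time: 10.45
position: [0.4439, 0.2534, 0.0582]
tool_rot: [-0.603, 0.37, -0.37, 0.603]
ft_force: [-0.3, 0.1, 0.8]
grip_width: 0.0358
```

```bash
python3 -m crank '[[0,0,0,0,0.05,0,-1],[0,0,0,0,0.1,0,-1],[0,0,0,0,0.15,0,-1],[0,0,0,0,0.2,0,-1],[0,0,0,0,0.25,0,-1],[0,0,0,0,0.3,0,-1],[0,0,0,0,0.335,0,-1],[0,0,0,0,0.335,0,-1],[0,0,0,0,0.335,0,-1]]' 30
python3 -m crank '[[0,0,0,0,0,0,0.3],[0,0,0,0,0,0,0.3],[0,0,0,0,0,0,0.3],[0,-0.1,0,0,0,0,0.3],[0,-0.15,0,0,0,0,1],[0,-0.15,0,0,0,0,1],[0,-0.15,0,0,0,0,1]]' 30
python3 - <<'E'
from look import *
goto([.4465,.309,.12],-3)
snap('wrist','w6.png')
E
```

```text
time: 11.58
position: [0.4459, 0.2536, 0.0596]
tool_rot: [0.334, -0.622, 0.623, -0.337]
ft_force: [0.3, -1.2, 9.8]
grip_width: 0.0354
time: 12.45
position: [0.4429, 0.253, 0.1323]
tool_rot: [-0.336, 0.623, -0.622, 0.335]
ft_force: [0.3, -0.2, -0.6]
grip_width: 0.0789
pos [0.4429 0.253  0.1323] yaw -33.36 shift [-0.0975  0.0245 -0.0554] turn [ 0.0005 -0.1687  0.0004] rows>= 2.8
```

View pics/w6.png

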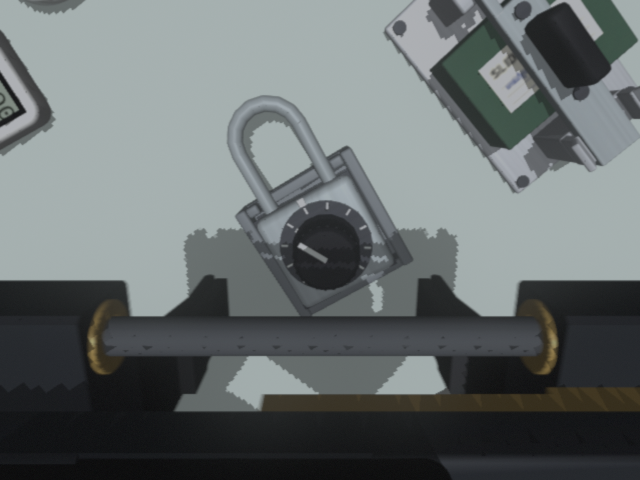

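```bash
python3 - <<'E'
from look import *
o=robot.get_obs(); im=cv2.imread('pics/w6.png'); crop(im,'w6c.png',220,80,420,320,3)
a=plane('wrist',(327,260),.067,o);b=plane('wrist',(300,245),.067,o); d=b-a; print('ptr',np.degrees(np.arctan2(d[1],d[0])))
goto([.4441,.2535,.06],0)
E
```

```text
ptr 116.34236883586497
pos [0.4427 0.2529 0.1319] yaw -33.37 shift [-0.0028  0.1439  0.002 ] turn [ 0.0007 -0.1854  0.0005] rows>= 3.1
```

View pics/w6c.png

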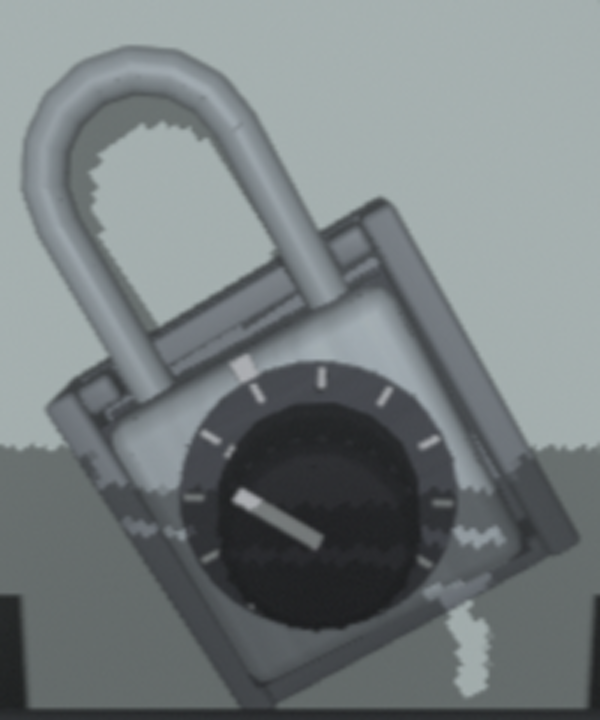

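```bash
python3 -m crank '[[-0.003,0.03,0.002,0,-0.055,0,0.4],[-0.003,0.07,0.002,0,-0.11,0,0.3],[-0.003,0.1,0.002,0,-0.165,0,0.3],[-0.003,0.13,0.002,0,-0.185,0,0.3],[-0.003,0.143,0.002,0,-0.185,0,0.3],[-0.003,0.143,0.002,0,-0.185,0,0.3]]' 55
python3 - <<'E'
from look import *
goto([.4441,.2535,.059],0)
E
```

```text
time: 13.25
position: [0.4446, 0.2537, 0.0606]
tool_rot: [-0.5, 0.501, -0.5, 0.499]
ft_force: [0.1, 0.2, -0.1]
grip_width: 0.057
pos [0.4446 0.2537 0.0606] yaw -0.12 shift [ 0.0005  0.0031 -0.001 ] turn [ 0.0007 -0.0007  0.0002] rows>= 0.0
```

```bash
python3 -m crank '[[0,0.002,0,0,0,0,-1],[0,0.002,0,0,0,0,-1],[0,0.002,0,0,0,0,-1],[0,0.002,0,0,0,0,-1],[0,0.002,0,0,0,0,-1],[0,0.002,0,0,0,0,-1]]' 55
python3 -m crank '[[0,0,0,0,0.025,0,-1],[0,0,0,0,0.05,0,-1],[0,0,0,0,0.075,0,-1],[0,0,0,0,0.1,0,-1],[0,0,0,0,0.125,0,-1],[0,0,0,0,0.15,0,-1],[0,0,0,0,0.165,0,-1],[0,0,0,0,0.165,0,-1]]' 55
python3 - <<'E'
from look import *
print(robot.get_obs()['moment'])
snap('wrist','w7.png')
E
```

```text
time: 14.0
position: [0.4453, 0.254, 0.0609]
tool_rot: [0.5, -0.5, 0.5, -0.5]
ft_force: [-1.1, -0.4, 5.1]
grip_width: 0.0347
time: 15.0
position: [0.4459, 0.2539, 0.0609]
tool_rot: [0.355, -0.611, 0.612, -0.355]
ft_force: [-1.0, -1.4, 7.1]
grip_width: 0.0345
[-0.40934342  0.17489966  0.06810565]
```

View pics/w7.png

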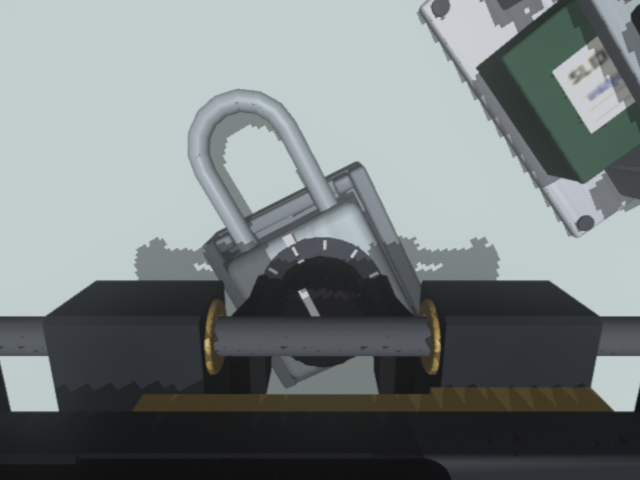

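```bash
python3 -m crank '[[0,0,0,0,0,0,0.3],[0,0,0,0,0,0,0.3],[0,0,0,0,0,0,0.3],[0,-0.1,0,0,0,0,0.3],[0,-0.15,0,0,0,0,1],[0,-0.15,0,0,0,0,1],[0,-0.15,0,0,0,0,1]]' 30
python3 - <<'E'
from look import *
goto([.4465,.309,.12],-3)
im=snap('wrist','w8.png'); crop(im,'w8c.png',220,80,420,320,2.5)
E
```

```text
time: 15.92
position: [0.4447, 0.2538, 0.1349]
tool_rot: [-0.355, 0.612, -0.612, 0.354]
ft_force: [-0.6, -0.8, -0.0]
grip_width: 0.0789
pos [0.4447 0.2538 0.1349] yaw -29.76 shift [-0.0977  0.0297 -0.0516] turn [ 0.0004 -0.1487  0.0002] rows>= 2.5
```

View pics/w8c.png

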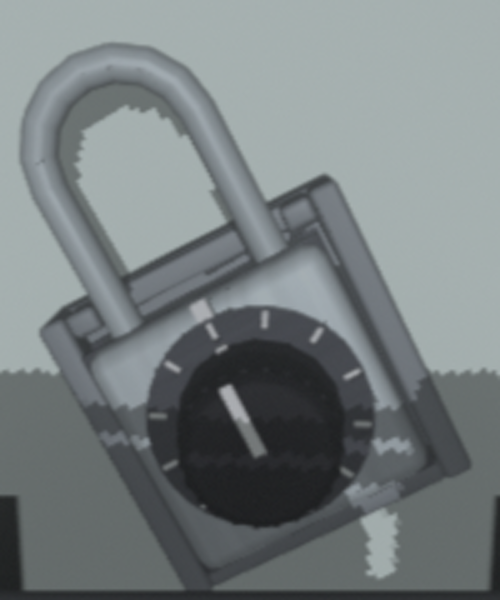

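```bash
python3 -m crank '[[-0.035,0.01,-0.02,0,-0.05,0,1],[-0.07,0.02,-0.04,0,-0.1,0,1],[-0.103,0.03,-0.052,0,-0.149,0,1],[-0.103,0.03,-0.052,0,-0.149,0,1],[-0.103,0.03,-0.052,0,-0.149,0,1]]' 30
python3 - <<'E'
from look import *
goto([.4472,.3124,.024],-3)
im=snap('wrist','w9.png')
E
```

```text
time: 16.6
position: [0.4476, 0.3109, 0.1197]
tool_rot: [-0.487, 0.513, -0.513, 0.486]
ft_force: [0.7, -0.3, 0.4]
grip_width: 0.0869
pos [0.4476 0.3109 0.1197] yaw -3.06 shift [-0.0032  0.1915 -0.0005] turn [ 0.0007 -0.0003  0.0004] rows>= 1.5
```

View pics/w9.png

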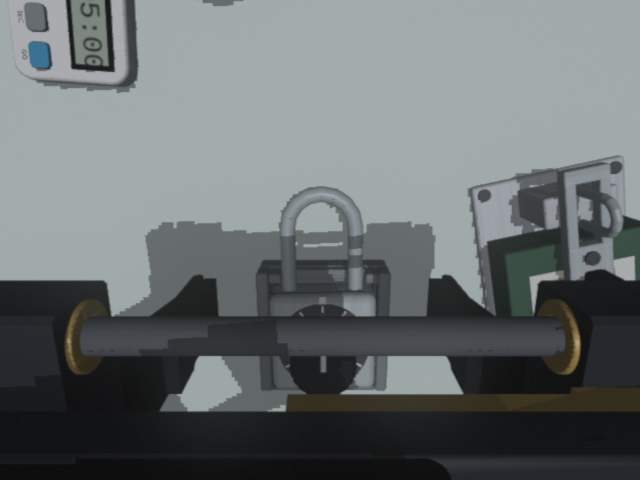

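```bash
python3 -m crank '[[-0.003,0.05,0,0,0,0,1],[-0.003,0.11,0,0,0,0,1],[-0.003,0.16,0,0,0,0,1],[-0.003,0.182,0,0,0,0,1],[-0.003,0.19,0,0,0,0,1],[-0.003,0.19,0,0,0,0,-1],[-0.003,0.19,0,0,0,0,-1],[-0.003,0.19,0,0,0,0,-1],[-0.003,0.19,0,0,0,0,-1],[-0.003,0.19,0,0,0,0,-1]]' 20
python3 - <<'E'
from look import *
goto([.4472,.3124,.024],-3)
E
```

```text
time: 17.9
position: [0.4484, 0.3132, 0.0257]
tool_rot: [-0.487, 0.513, -0.513, 0.487]
ft_force: [-0.1, 0.3, 1.8]
grip_width: 0.0479
pos [0.4484 0.3132 0.0257] yaw -2.95 shift [ 0.0017  0.0035 -0.0023] turn [-0.      0.0003 -0.0001] rows>= 0.0
```

```bash
python3 -m crank '[[-0.006,0,0,0,0,0,-1],[-0.012,0,0,0,0,0,-1],[-0.018,0,0,0,0,0,-1],[-0.024,0,0,0,0,0,-1],[-0.03,0,0,0,0,0,-1],[-0.036,0,0,0,0,0,-1],[-0.042,0,0,0,0,0,-1],[-0.042,0,0,0,0,0,-1]]' 20
python3 - <<'E'
from look import *
goto([.4472,.3124,.024],-3)
im=snap('wrist','w10.png')
E
```

```text
time: 18.9
position: [0.4494, 0.3345, 0.0255]
tool_rot: [-0.487, 0.513, -0.513, 0.487]
ft_force: [-0.6, -0.2, 1.6]
grip_width: 0.0486
pos [0.4494 0.3345 0.0255] yaw -2.95 shift [ 0.0444  0.003  -0.0021] turn [ 0.      0.0003 -0.0002] rows>= 0.4
```

View pics/w10.png

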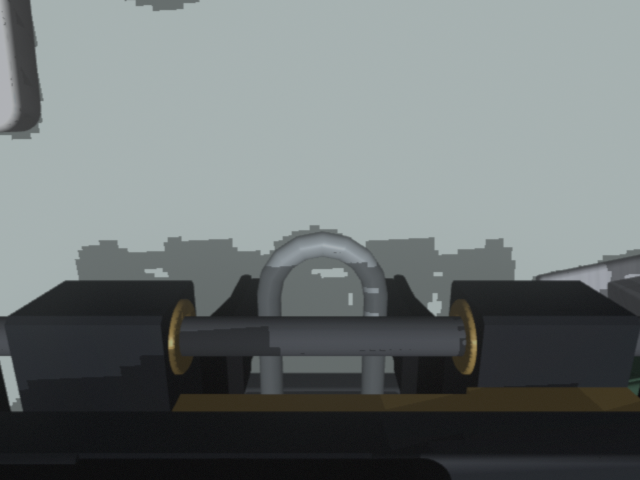

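```bash
python3 -m crank '[[-0.003,0,0,0,0,0,-1],[-0.006,0,0,0,0,0,-1],[-0.008,0,0,0,0,0,-1],[-0.008,0,0,0,0,0,-1]]' 20
```

```text
time: 19.45
position: [0.4493, 0.3364, 0.0253]
tool_rot: [0.489, -0.512, 0.513, -0.486]
ft_force: [0.5, -7.7, 0.9]
grip_width: 0.0482
```

```bash
python3 -m crank '[[0,0,0,0,0,0,1],[0,0,0,0,0,0,1],[0,0,0,0,0,0,1],[0,0,0,0,0,0,1],[0,-0.1,0,0,0,0,1],[0,-0.2,0,0,0,0,1],[0,-0.22,0,0,0,0,1],[0,-0.22,0,0,0,0,1]]' 20
python3 - <<'E'
from look import *
goto([.4446,.262,.135],-3)
im=snap('wrist','w11.png')
E
```

```text
time: 20.45
position: [0.4498, 0.3382, 0.136]
tool_rot: [0.487, -0.513, 0.513, -0.487]
ft_force: [-0.3, -0.2, -0.5]
grip_width: 0.0866
pos [0.4498 0.3382 0.136 ] yaw -2.94 shift [ 0.1527  0.0019 -0.0025] turn [-0.0004  0.0004 -0.0002] rows>= 1.2
```

View pics/w11.png

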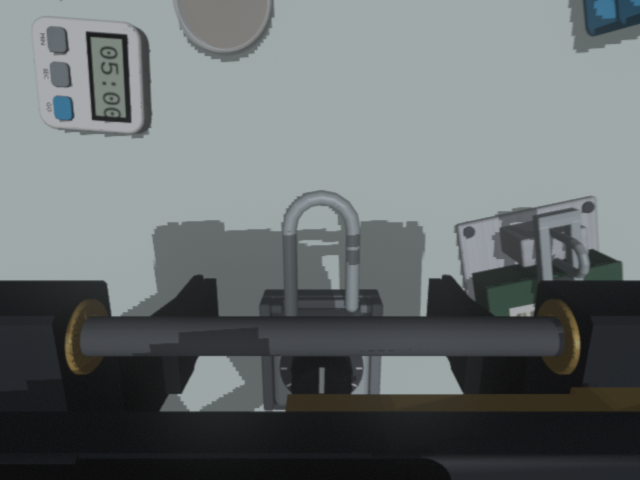

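```bash
python3 -m crank '[[0.06,0.002,-0.001,0,0,0,1],[0.12,0.002,-0.0025,0,0,0,1],[0.152,0.002,-0.0025,0,0,0,1],[0.152,0.002,-0.0025,0,0,0,1],[0.152,0.002,-0.0025,0,0,0,1]]' 40
python3 - <<'E'
from look import *
goto([.4446,.262,.045],-3)
o=robot.get_obs(); im=snap('wrist','w12.png')
E
```

```text
time: 21.12
position: [0.4448, 0.2628, 0.1342]
tool_rot: [-0.487, 0.513, -0.513, 0.487]
ft_force: [0.7, 0.0, -0.3]
grip_width: 0.0873
pos [0.4448 0.2628 0.1342] yaw -2.95 shift [ 0.0016  0.1785 -0.0004] turn [-0.      0.0003 -0.0001] rows>= 1.4
```

View pics/w12.png

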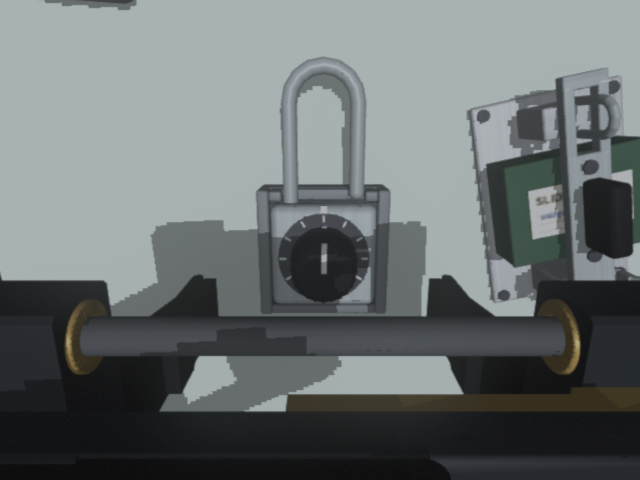

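```bash
python3 -m crank '[[0.001,0.05,0,0,0,0,1],[0.001,0.1,0,0,0,0,1],[0.001,0.15,0,0,0,0,1],[0.001,0.17,0,0,0,0,1],[0.001,0.176,0,0,0,0,1],[0.001,0.176,0,0,0,0,1]]' 40
python3 - <<'E'
from look import *
goto([.4446,.262,.045],-3)
class o: pass
c={'position':np.array([.4448,.2628,.1342]),'tool_rot':np.array([-0.487,0.513,-0.513,0.487])/np.linalg.norm([-0.487,0.513,-0.513,0.487])}
print('bow',plane('wrist',(324,66),.0275,c).round(4),'dial',plane('wrist',(324,256),.041,c).round(4))
E
```

```text
time: 21.92
position: [0.4449, 0.2621, 0.047]
tool_rot: [0.487, -0.512, 0.513, -0.487]
ft_force: [0.6, -0.5, -0.7]
grip_width: 0.087
pos [0.4449 0.2621 0.047 ] yaw -2.92 shift [ 0.0002  0.004  -0.0006] turn [-0.0003  0.0004 -0.0001] rows>= 0.0
bow [0.4515 0.3643 0.0275] dial [0.4459 0.2563 0.041 ]
```

Lower 1.5 mm, close, and lift in small steps.

```bash
python3 -m crank '[[0,0.003,0,0,0,0,1],[0,0.003,0,0,0,0,-1],[0,0.003,0,0,0,0,-1],[0,0.003,0,0,0,0,-1],[0,0.003,0,0,0,0,-1],[0,0.003,0,0,0,0,-1]]' 45
python3 -m crank '[[0,-0.01,0,0,0,0,-1],[0,-0.03,0,0,0,0,-1],[0,-0.06,0,0,0,0,-1],[0,-0.1,0,0,0,0,-1],[0,-0.14,0,0,0,0,-1],[0,-0.18,0,0,0,0,-1],[0,-0.2,0,0,0,0,-1],[0,-0.2,0,0,0,0,-1]]' 45
python3 - <<'E'
from look import *
im=snap('wrist','w13.png'); im=snap('scene','s13.png')
goto([.4446,.262,.045],-3)
E
```

```text
time: 22.68
position: [0.4448, 0.2617, 0.0452]
tool_rot: [0.487, -0.513, 0.513, -0.487]
ft_force: [0.5, 0.0, 3.3]
grip_width: 0.0634
time: 23.68
position: [0.4448, 0.2619, 0.146]
tool_rot: [0.486, -0.512, 0.513, -0.488]
ft_force: [0.6, -0.2, -1.4]
grip_width: 0.0634
pos [0.4441 0.2616 0.1448] yaw -2.95 shift [-0.001   0.1996  0.0012] turn [0.0003 0.0003 0.0001] rows>= 1.6
```

View pics/w13.png

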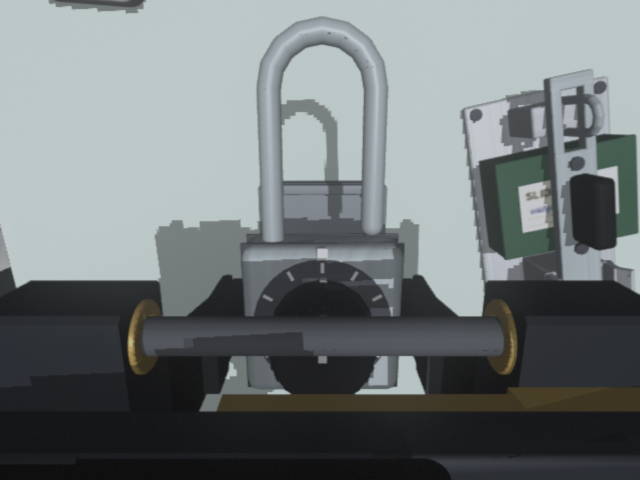

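View pics/s13.png

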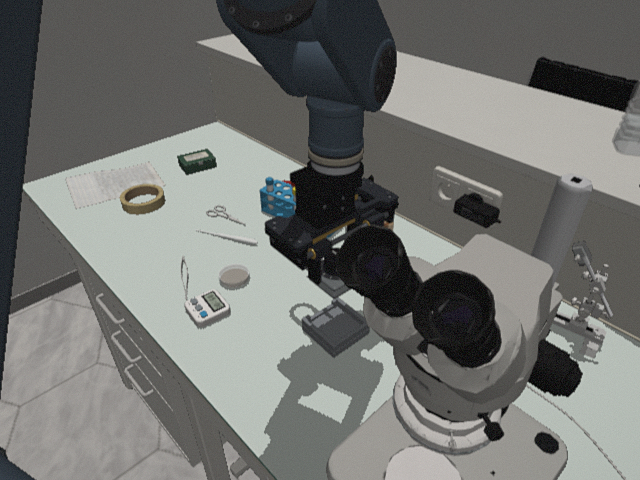

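```bash
python3 - <<'E'
from look import *
goto([.583,.2264,.145],-3)
E
```

```text
pos [0.4441 0.2616 0.1448] yaw -2.95 shift [ 0.0559 -0.0006  0.2811] turn [0.0003 0.0003 0.0001] rows>= 2.3
```

```bash
python3 -m crank '[[0.004,0,0.02,0,0,0,-1],[0.012,0,0.06,0,0,0,-1],[0.022,0,0.11,0,0,0,-1],[0.032,0,0.16,0,0,0,-1],[0.042,0,0.21,0,0,0,-1],[0.05,0,0.25,0,0,0,-1],[0.054,0,0.272,0,0,0,-1],[0.056,0,0.281,0,0,0,-1],[0.056,0,0.281,0,0,0,-1],[0.056,0,0.281,0,0,0,-1]]' 45
python3 - <<'E'
from look import *
im=snap('wrist','w14.png'); snap('top','t14.png'); im=snap('scene','s14.png')
goto([.583,.2264,.145],-3)
E
```

```text
time: 25.02
position: [0.5825, 0.2268, 0.145]
tool_rot: [-0.487, 0.513, -0.512, 0.487]
ft_force: [0.1, -0.8, -1.5]
grip_width: 0.0633
pos [0.5828 0.2268 0.1452] yaw -2.91 shift [0.0009 0.0003 0.0004] turn [0.0001 0.0005 0.    ] rows>= 0.0
```

View pics/w14.png

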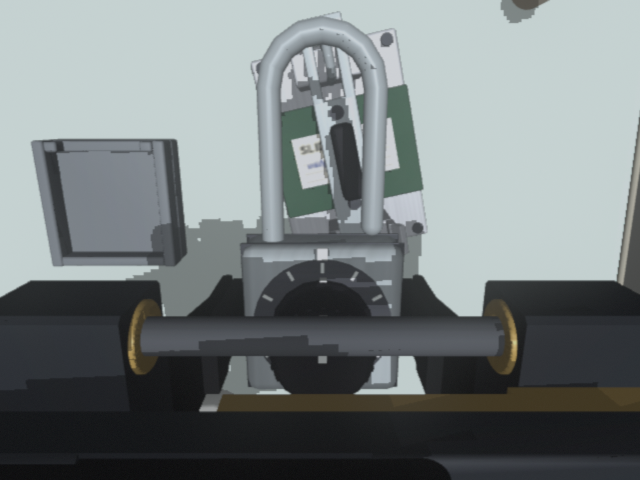

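View pics/t14.png

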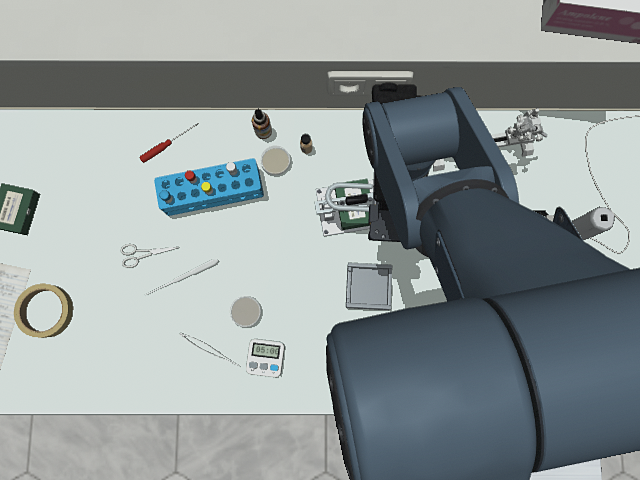

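```bash
python3 - <<'E'
from look import *
im=cv2.imread('pics/t14.png'); crop(im,'t14c.png',300,165,400,250,6)
print('bow wrist',plane('wrist',(323,30),.128).round(4),'bow top',plane('top',(331,199),.128).round(4))
o=robot.get_obs(); print(o['ft_force'].round(2),o['joint_velocities'].round(3),o['time'])
E
```

```text
bow wrist [0.5887 0.33   0.128 ] bow top [0.5809 0.3241 0.128 ]
[ 0.05 -0.68 -2.32] [-0.003 -0.    -0.003 -0.     0.     0.002] 25.175
```

View pics/t14c.png

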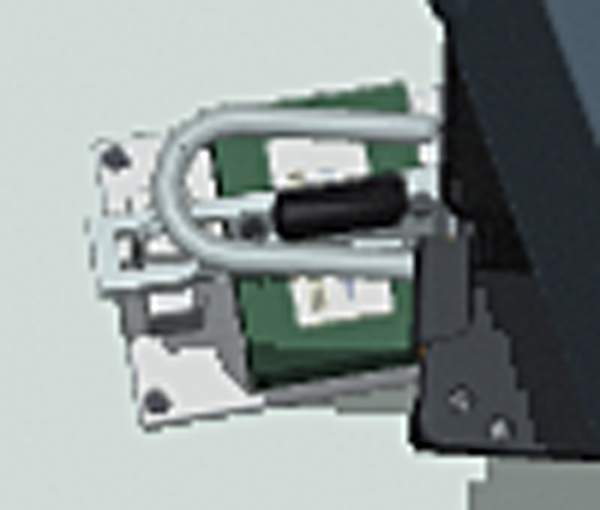

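```bash
python3 - <<'E'
from rig import robot
print(robot.hand_in())
E
```

```text
the job is handed in; nothing more can be done
None
```

The job is handed in at about 25 s of the 58 s allowed. It reported no verdict.

- **Lock bar:** I laid it across both posts and let go. The pictures after release and at the end show its slot over the staple and its plain end between the cheeks.
- **Dial:** The first 60° turn slipped and moved it only one of the two notches. I gripped it again with 55 N and turned it the remaining 30°. A picture then showed the pointer at the shackle.
- **Shackle:** I pulled it by its legs until the wrist force rose to about 8 N, which I took as the stop. The later pictures show it extended. I did not measure how far it came out directly; the gripper travelled about 23 mm, which includes the play of the case in the cradle.
- **Final hold:** I lifted the lock by the sides of its case with 45 N. It is level with the dial up, and the gripper shows a 63 mm opening on the case.
- **Bow position:** The wrist camera puts the bow at (0.589, 0.330), within about 2 mm of the staple at about (0.589, 0.329). My first top-view pixel gave (0.581, 0.324), about 9 mm off, because it was badly picked; re-reading it by eye agreed with the wrist view. Bow height comes from the arm pose, about 55 mm above the staple top.
- **Bystanders:** In the last top view the timer, petri dishes and vial stand where they were at the start.

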